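# Return the spherometer bells to their graded board

### The job

Put the four steel spherometer bells back on the wooden storage board in order of size: the smallest bell over the smallest black stud and so on up to the largest bell over the largest stud, each upright with its rim fully down on the board. Lower them gently, since a dropped bell spoils its ground measuring rim, and leave the dial gauge and the loupe where they are.

Things in the scene. Friction and masses are not known exactly. Their poses are not given: they have to be found in the camera images.
- bell_1: the smallest of four loose steel spherometer bells: an open-bottomed cup with a round neck on top, standing on its rim. Skirt 29 mm outside and 21 mm inside diameter, 20 mm high (inside 16 mm deep); neck 22 mm diameter, from 20 to 50 mm above the rim, the place to grip. Origin: on the axis at the rim (underside); z up along the axis.
- bell_2: the second smallest of four loose steel spherometer bells: an open-bottomed cup with a round neck on top, standing on its rim. Skirt 41 mm outside and 33 mm inside diameter, 20 mm high (inside 16 mm deep); neck 22 mm diameter, from 20 to 50 mm above the rim, the place to grip. Origin: on the axis at the rim (underside); z up along the axis.
- bell_3: the second largest of four loose steel spherometer bells: an open-bottomed cup with a round neck on top, standing on its rim. Skirt 53 mm outside and 45 mm inside diameter, 20 mm high (inside 16 mm deep); neck 22 mm diameter, from 20 to 50 mm above the rim, the place to grip. Origin: on the axis at the rim (underside); z up along the axis.
- bell_4: the largest of four loose steel spherometer bells: an open-bottomed cup with a round neck on top, standing on its rim. Skirt 65 mm outside and 57 mm inside diameter, 20 mm high (inside 16 mm deep); neck 22 mm diameter, from 20 to 50 mm above the rim, the place to grip. Origin: on the axis at the rim (underside); z up along the axis.
- stud_1: the smallest of four black studs in a row on the fixed wooden board (296 x 88 mm, top at z = 14 mm). 12 mm diameter, 11 mm high, top 5 mm chamfered by 4 mm; fits the smallest bell with 9 mm play. Origin: stud's axis at the board's top, where the rim rests; x along the row to the larger studs. Spacing from the smallest up: 64, 72, 82 mm.
- stud_2: the second smallest of four black studs in a row on the fixed wooden board (296 x 88 mm, top at z = 14 mm). 24 mm diameter, 11 mm high, top 5 mm chamfered by 4 mm; fits the second smallest bell with 9 mm play, too wide for smaller bells. Origin: stud's axis at the board's top, where the rim rests; x along the row to the larger studs. Spacing from the smallest up: 64, 72, 82 mm.
- stud_3: the second largest of four black studs in a row on the fixed wooden board (296 x 88 mm, top at z = 14 mm). 36 mm diameter, 11 mm high, top 5 mm chamfered by 4 mm; fits the second largest bell with 9 mm play, too wide for smaller bells. Origin: stud's axis at the board's top, where the rim rests; x along the row to the larger studs. Spacing from the smallest up: 64, 72, 82 mm.
- stud_4: the largest of four black studs in a row on the fixed wooden board (296 x 88 mm, top at z = 14 mm). 48 mm diameter, 11 mm high, top 5 mm chamfered by 4 mm; fits the largest bell with 9 mm play, too wide for smaller bells. Origin: stud's axis at the board's top, where the rim rests; x along the row to the larger studs. Spacing from the smallest up: 64, 72, 82 mm.
- gauge: bystander: the loose dial gauge head, a black and steel round dial 56 mm in diameter and 21 mm high lying face up, with a short steel stem; origin under the dial's centre
- loupe: bystander: the loose black eye loupe, a round cup 35 mm in diameter and 32 mm high; origin at the centre of its underside
Mind the look-alikes: they are no part of the job. What is shaped like the bell_1 but pink or red is not meant. What is shaped like the bell_3 but green is not meant.

How it is judged:
At the end, for the whole second after the job is handed in: Each bell stands over the stud of its own rank in size: axis within 8 mm of the stud's axis, rim within 3 mm of the board's top, tilted less than 0.06 rad, at rest and released; the gauge and the loupe are within 15 mm of where they were (horizontal distance between bell_1 and stud_1 below 0.008 m and z of bell_1 in the frame of stud_1 between -0.003 and 0.003 m and angle between each of bell_1, bell_2, bell_3, bell_4's own z axis and vertical below 0.06 rad and linear speed of each of bell_1, bell_2, bell_3, bell_4 below 0.02 m/s and horizontal distance between bell_2 and stud_2 below 0.008 m and z of bell_2 in the frame of stud_2 between -0.003 and 0.003 m and horizontal distance between bell_3 and stud_3 below 0.008 m and z of bell_3 in the frame of stud_3 between -0.003 and 0.003 m and horizontal distance between bell_4 and stud_4 below 0.008 m and z of bell_4 in the frame of stud_4 between -0.003 and 0.003 m and distance of each of gauge, loupe from where it was at the start of the episode below 0.015 m); the robot touches nothing.
It fails at once if a bell is dropped (falls out of the gripper or off something at more than 0.6 m/s, about 18 mm of free fall) ((contact force between the fingers and bell_1 below 0.02 N and linear speed of bell_1 above 0.6 m/s) or (contact force between the fingers and bell_2 below 0.02 N and linear speed of bell_2 above 0.6 m/s) or (contact force between the fingers and bell_3 below 0.02 N and linear speed of bell_3 above 0.6 m/s) or (contact force between the fingers and bell_4 below 0.02 N and linear speed of bell_4 above 0.6 m/s)).
It fails at once if the gauge or the loupe is moved by more than 15 mm (distance of any of gauge, loupe from where it was at the start of the episode above 0.015 m).
It also fails if it takes over 99 s, if anything falls off the work surface, if the arm or the gripper's body presses on something with over 40 N, if the wrist force passes 120 N, or if a joint passes its speed limit or range.

### The arm

A 6-joint arm with a two-finger parallel gripper is mounted at the origin on a cart in front of the work surface, level with it; the furniture and walls round the work are solid. World frame = base frame: x ahead of the robot, y to its left, z up, the work surface at z = 0. Lengths are in m, angles in rad, forces in N, time in s.
With the tool pointing down it reaches from about 0.35 to 0.95 m from the base axis. Payload 17.4 kg.
Tool frame: the origin (TCP) lies on the centre line of the jaws, within the pads' length; the fingertips stand 17 mm ahead of it and the grasp point (between the pads) lies 2 mm behind it; z points along the fingers, y is the line along which they close (so a half turn about z gives the same grasp; the last joint's range is limited). The gripper opens to 93 mm and grips with 3 to 60 N. Pads are 15 mm wide; open, the fingers measure 128 mm over their backs; the gripper's body (75 mm by 188 mm) begins 65 mm behind the grasp point.
Start: joints at [1.306, 0.116, 1.442, -0, 1.584, -0.038], TCP at [0.152, 0.658, 0.236] pointing down, gripper open.
Joint ranges: [-2.83, 2.83], [-0.83, 2.19], [0.07, 2.5], [-1.14, 4.28], [0.01, 3], [-2.97, 2.97]. Speed limits (rad/s): [1.89, 1.89, 2.22, 3.14, 3.14, 3.14].

### API

Orientations are given as a unit quaternion [w, x, y, z].
In Python, from workcell import * gives the robot as it stands.
- The arm moves only by the shell command python3 -m creep 'ROWS' [OPENING]. ROWS is JSON, a list of rows, each a list of 2 entries, a list of its own where there are three numbers: the shift along the tool's x, y, z in units of 25 mm (1.0 is 25 mm), then the turn, a rotation vector about the tool's x, y, z in degrees. A call has 1 to 5 rows; each row is the pose to reach, as a shift and turn from the pose commanded when the call began, along the tool's axes at that moment; what a row does not reach only later rows make up. A row lasts 1/10 s, in which the tool goes at most 50 mm and 8.59 degrees, less where a joint would pass 70% of its speed; a pose out of reach is approached as far as the arm can. A call with a gripper value outside its range is refused whole. OPENING is the finger opening in mm, from 0 to 93, set as the call begins (- or left out, the last holds). The fingers move at their own pace and stop on an object; the grip force is fixed at half the most. Time passes only in rows, so rows that repeat a pose let the fingers close. It gives the time, the measured TCP pose, the force, the opening and the grip force at its end, in the units of the state.
- read_state(): the state, without advancing time (a new reading comes with each control period).
- read_camera(name): name is "scene" or "top" or "wrist"; returns (picture, depth): 384x512x3 uint8, red, green, blue; 384x512 float32, m along the optical axis (not along the pixel's ray), 0 where there is no reading.
- get_calibration(name): a dict with "K" (3x3 intrinsics, pixels), "extrinsics" (4x4, takes a point from camera to world coordinates); the wrist camera has in their place "T_tool_cam" (4x4, takes a point from camera to tool coordinates, whose origin is the TCP and whose axes are the flange's). Camera axes: x right, y down, z forward; pixel columns grow to the right and rows downward; lengths in m; the calibration is good to about 2 mm. The wrist camera is an equidistant fisheye: a pixel r from the principal point sees the ray r / f radians off the axis. A picture is of the moment at which its call begins: read the wrist's pose just before it. get_calibration takes no time and is no camera call.
- job_done(): hands the job in; it is judged then, once.
The state is a dict: "clock": time; "joints": joint angles; "qvel": joint speeds; "joint_efforts": joint torques, N m; "eef_pos": TCP position; "eef_rot": TCP orientation; "ft_force": force on the tool from outside, world axes, zero at the start; "moment": the same for the moment, N m; "opening": finger opening in m; "grip_force": force on a finger pad.
Only numpy, scipy, OpenCV 4.12 (cv2) and the standard library are available. Lean on these libraries where they do the work, as an engineer would, in place of code of your own. Each camera call takes 0.05 s, during which the arm holds its last target. There are 200 camera calls.

## Working session

There is one attempt and no reset: what is moved stays moved. The work goes in short steps, Python scripts to look and compute and a shell command to move; the robot and the scene stay as the last step left them, time stands still between calls to the robot, and variables do not carry over. Pictures are saved under pics/ and viewed, at most 14 in all, crops included, and the job is handed in when it is done.

```bash
mkdir -p pics; cat > h.py <<'E'
from workcell import *
import numpy as np, cv2
from scipy.spatial.transform import Rotation as R
def snap(n,f):
    p,d=read_camera(n); cv2.imwrite('pics/'+f+'.png',p[:,:,::-1]); np.savez('pics/'+f+'.npz',p=p,d=d); return p,d
def pts(n,d):
    c=get_calibration(n);K=c['K'];E=np.array(c['extrinsics']);v,u=np.mgrid[:d.shape[0],:d.shape[1]]
    P=np.stack([(u-K[0][2])/K[0][0]*d,(v-K[1][2])/K[1][1]*d,d],-1)
    return P@E[:3,:3].T+E[:3,3]
E
python3 - <<'E'
from h import *
for n in('top','scene'):
    snap(n,n+'0'); c=get_calibration(n); print(n,np.round(c['K'],1).tolist(),np.round(c['extrinsics'],3).tolist())
print(get_calibration('wrist')); print(read_state())
E
```

```text
top [[366.5, 0.0, 255.7], [0.0, 366.5, 192.7], [0.0, 0.0, 1.0]] [[-0.008, -0.992, 0.126, 0.348], [-1.0, 0.008, -0.004, -0.047], [0.003, -0.126, -0.992, 1.177], [0.0, 0.0, 0.0, 1.0]]
scene [[488.5, 0.0, 259.4], [0.0, 488.5, 189.1], [0.0, 0.0, 1.0]] [[0.447, -0.56, 0.697, -0.358], [-0.895, -0.291, 0.339, -0.446], [0.012, -0.776, -0.631, 0.817], [0.0, 0.0, 0.0, 1.0]]
{'K': array([[297.31863964,   0.        , 256.83490137],
       [  0.        , 297.31863964, 192.7110542 ],
       [  0.        ,   0.        ,   1.        ]]), 'T_tool_cam': array([[-6.89279615e-05, -9.60071684e-01, -2.79754100e-01,
         7.84869545e-02],
       [ 9.99999989e-01, -2.90153967e-05, -1.46811431e-04,
         7.85151216e-04],
       [ 1.32832322e-04, -2.79754107e-01,  9.60071675e-01,
        -1.49590442e-01],
       [ 0.00000000e+00,  0.00000000e+00,  0.00000000e+00,
         1.00000000e+00]])}
{'clock': 0.1, 'joints': array([ 1.30618985e+00,  1.16475414e-01,  1.44222670e+00,  2.84003992e-05,
        1.58396660e+00, -3.77969330e-02]), 'qvel': array([-1.64608965e-03, -2.45488020e-05, -1.79802618e-03, -4.18593078e-04,
       -6.21862890e-04, -8.51442398e-04]), 'joint_efforts': array([ 2.49876713e-03, -7.22893596e+01, -6.23867798e+01,  7.82434107e-02,
        2.25960411e-02, -4.99340115e-05]), 'eef_pos': array([0.15174334, 0.65755531, 0.23493623]), 'eef_rot': array([-9.50790434e-05,  1.13161659e-01,  9.93576444e-01, -5.29756307e-04]), 'ft_force': array([-0.16160685, -0.28153769,  0.25364017]), 'moment': array([ 0.03799422, -0.02726754, -0.02104244]), 'grip_force': 0.0, 'opening': 0.09308905786162987}
```

View pics/top0.png

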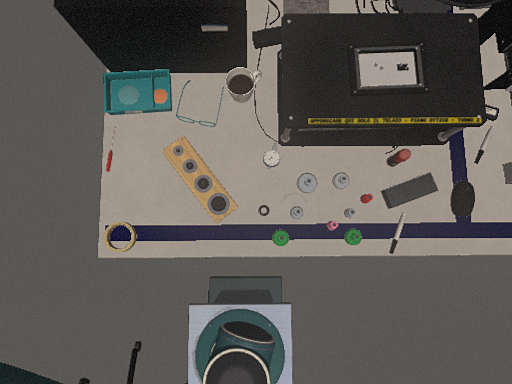

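View pics/scene0.png

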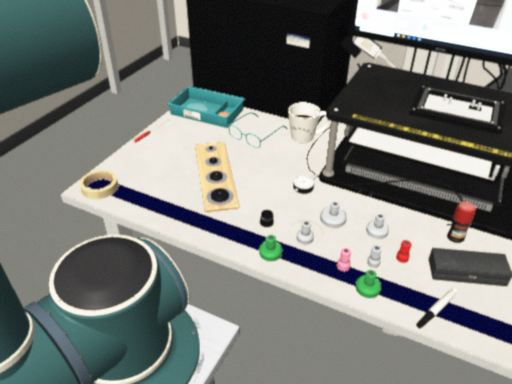

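The top view shows four grey bells at about (307,183) for the largest, (341,180), (297,212) and (349,212) for the smallest. The look-alikes are green at (281,237) and (353,237), pink at (332,225) and red at (366,198). The loupe is at (264,210) and the gauge at (271,158). The studs run along the board from (178,150), the smallest, to (218,204), the largest. The scene view shows the same layout.

```bash
python3 - <<'E'
from h import *
for n,sd in (('top',{'b4':(307,183),'b3':(341,180),'b2':(297,212),'b1':(349,212),'loupe':(264,210),'gauge':(271,158),'pink':(332,225),'red':(366,198),'gr':(281,237),'gr2':(353,237)}),
  ('scene',{'b4':(333,214),'b3':(377,226),'b2':(306,232),'b1':(375,256)})):
    d=np.load(f'pics/{n}0.npz')['d'];P=pts(n,d)
    for k,(u,v) in sd.items():
        Q=P[v-16:v+17,u-16:u+17].reshape(-1,3);Q=Q[Q[:,2]>.007]
        c=P[v,u]; Q=Q[np.hypot(*(Q-c)[:,:2].T)<.045]
        t=Q[Q[:,2]>Q[:,2].max()-.008]; print(n,k,'top mean',t.mean(0).round(3),len(t),'zmax',Q[:,2].max().round(3),'ext',np.ptp(Q[:,:2],axis=0).round(3), 'mid',((Q.max(0)+Q.min(0))/2).round(3))
# studs: dark blobs in board region
for n,box in(('top',(155,130,245,222)),('scene',(190,138,245,215))):
    z=np.load(f'pics/{n}0.npz');p=z['p'];P=pts(n,z['d']);x0,y0,x1,y1=box
    hsv=cv2.cvtColor(p,cv2.COLOR_RGB2HSV)[y0:y1,x0:x1]
    m=((hsv[...,2]<75)).astype(np.uint8)
    N,l,s,c=cv2.connectedComponentsWithStats(m)
    for i in range(1,N):
        if s[i,4]>15:
            v,u=np.where(l==i);q=P[v+y0,u+x0]; print(n,'dark',(c[i]+[x0,y0]).round(1),s[i,2:5],np.median(q,0).round(4))
    b=(hsv[...,1]>90)&(hsv[...,0]<25)&(hsv[...,2]>90); q=P[y0:y1,x0:x1][b];print('board z',np.median(q[:,2]).round(4),q.mean(0).round(3))
    cx=cv2.minAreaRect((q[:,:2]*1000).astype(np.float32));print(cx)
E
python3 - <<'E'
import cv2
p=cv2.imread('pics/top0.png')[140:250,240:380]
cv2.imwrite('pics/c0.png',cv2.resize(p,None,fx=5,fy=5,interpolation=cv2.INTER_CUBIC))
E
```

```text
top b4 top mean [ 0.529 -0.214  0.051] 39 zmax 0.055 ext [0.071 0.062] mid [ 0.523 -0.214  0.031]
top b3 top mean [ 0.535 -0.324  0.051] 35 zmax 0.056 ext [0.064 0.066] mid [ 0.529 -0.316  0.032]
top b2 top mean [ 0.433 -0.179  0.052] 39 zmax 0.056 ext [0.049 0.061] mid [ 0.438 -0.184  0.032]
top b1 top mean [ 0.431 -0.346  0.051] 38 zmax 0.056 ext [0.026 0.024] mid [ 0.431 -0.344  0.032]
top loupe top mean [ 0.442 -0.075  0.032] 26 zmax 0.037 ext [0.037 0.057] mid [ 0.436 -0.087  0.022]
top gauge top mean [ 0.61  -0.102  0.023] 194 zmax 0.028 ext [0.075 0.052] mid [ 0.611 -0.101  0.018]
top pink top mean [ 0.392 -0.289  0.051] 39 zmax 0.055 ext [0.029 0.073] mid [ 0.393 -0.288  0.031]
top red top mean [ 0.475 -0.4    0.051] 38 zmax 0.055 ext [0.058 0.047] mid [ 0.477 -0.396  0.031]
top gr top mean [ 0.354 -0.127  0.051] 42 zmax 0.056 ext [0.053 0.063] mid [ 0.356 -0.12   0.032]
top gr2 top mean [ 0.355 -0.356  0.052] 37 zmax 0.057 ext [0.051 0.057] mid [ 0.356 -0.353  0.032]
scene b4 top mean [ 0.523 -0.22   0.047] 53 zmax 0.05 ext [0.058 0.064] mid [ 0.522 -0.219  0.029]
scene b3 t
[... 274 characters left out ...]
 -0.351  0.029]
top dark [189.4 165.6] [ 7  8 34] [0.5823 0.1592 0.0247]
top dark [202.7 183.1] [11 11 87] [0.5263 0.1161 0.0261]
top dark [218.  203.4] [ 15  15 168] [0.462  0.0679 0.0256]
board z 0.0154 [0.555 0.139 0.02 ]
((497.9410095214844, 95.7124252319336), (411.7501525878906, 86.19990539550781), 37.08265686035156)
scene dark [213.  160.3] [ 7  5 27] [0.5768 0.1541 0.0194]
scene dark [215.7 175.6] [12  8 82] [0.5186 0.1101 0.0209]
scene dark [219.5 194.9] [ 18  13 177] [0.4541 0.0613 0.0215]
scene dark [193.  213.1] [ 9  4 21] [ 0.3869  0.1003 -0.0028]
board z 0.0109 [0.543 0.118 0.016]
((161.90982055664062, -138.229736328125), (1205.125244140625, 88.0459976196289), 34.83732986450195)
```

View pics/c0.png

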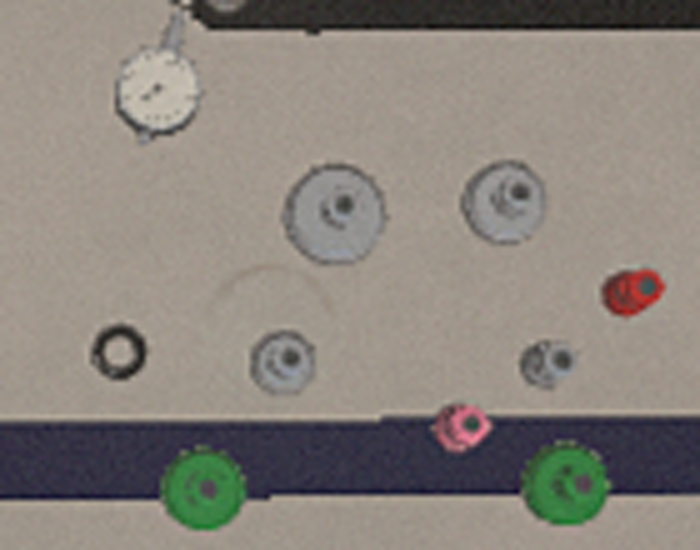

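Candidates are grey (307,183), (341,180), (297,212) and (349,212), green (281,237) and (353,237), pink (332,225), red (366,198). By colour and skirt size, the crop shows bell_4 = (307,183), bell_3 = (341,180), bell_2 = (297,212) and bell_1 = (349,212). Next I move over the board and straighten the tool to the world axes.

```bash
python3 - <<'E'
from h import *
P=pts('top',np.load('pics/top0.npz')['d']).reshape(-1,3)
q=P[(P[:,1]<-.1)&(P[:,1]>-.5)&(P[:,0]>.5)&(P[:,2]>.08)];print('rack minx',np.percentile(q[:,0],[0.5,2]),np.percentile(q[:,2],[1,50,99]))
E
python3 -m creep '[[[-1.4,-1.2,0],[0,0,-5]],[[-2.8,-2.3,0],[0,0,-10]],[[-4.1,-3.5,0],[0,0,-13]],[[-5.4,-4.6,0],[0,0,-13]],[[-6.7,-5.7,0],[0,0,-13]]]' 
python3 -m creep '[[[-1,-1.4,0],[0,0,0]],[[-2.1,-2.8,0],[0,0,0]],[[-3.2,-4.2,0],[0,0,0]],[[-4.2,-5.6,0],[0,0,0]],[[-5.2,-7,0],[0,0,0]]]' 45
python3 -m creep '[[[-1,-1.4,0],[0,0,0]],[[-2.1,-2.8,0],[0,0,0]],[[-3.2,-4.2,0],[0,0,0]],[[-4.2,-5.6,0],[0,0,0]],[[-5.2,-7,0],[0,0,0]]]'
python3 -m creep '[[[0,0,0],[0,0,0]],[[0,0,0],[0,0,0]],[[0,0,0],[0,0,0]]]'
cat >> h.py <<'E'
def wsnap(f):
    s=read_state(); p,d=snap('wrist',f); q=s['eef_rot']
    T=np.eye(4);T[:3,:3]=R.from_quat([q[1],q[2],q[3],q[0]]).as_matrix();T[:3,3]=s['eef_pos']
    T=T@np.array(get_calibration('wrist')['T_tool_cam']); np.savez('pics/'+f+'.npz',p=p,d=d,T=T); return p,d,T
K=np.array(get_calibration('wrist')['K'])
def ray(u,v):
    a=(np.asarray(u,float)-K[0,2])/K[0,0];b=(np.asarray(v,float)-K[1,2])/K[1,1];r=np.hypot(a,b)+1e-9
    return np.stack([np.sin(r)*a/r,np.sin(r)*b/r,np.cos(r)],-1)
def plane(T,u,v,z):
    w=ray(u,v)@T[:3,:3].T; return T[:3,3]+w*((z-T[2,3])/w[...,2])[...,None]
def wpts(T,d):
    v,u=np.mgrid[:d.shape[0],:d.shape[1]];w=ray(u,v);w=w/np.maximum(w[...,2:],.05)*d[...,None]
    return w@T[:3,:3].T+T[:3,3]
E
python3 -c "
from h import *
print(read_state()['eef_pos'],read_state()['eef_rot'],read_state()['clock']);wsnap('w1')"
```

```text
rack minx [0.60418487 0.65147182] [0.10520698 0.21751425 0.65503899]
clock: 0.6
eef_pos: [0.2836, 0.4796, 0.2354]
eef_rot: [-0.0, -0.0, 1.0, -0.0]
ft_force: [0.1, 0.1, 0.1]
opening: 0.093
grip_force: 0.0
clock: 1.1
eef_pos: [0.4136, 0.3046, 0.2355]
eef_rot: [-0.0, -0.0, 1.0, -0.0]
ft_force: [1.4, -0.4, -0.2]
opening: 0.0577
grip_force: 0.0
clock: 1.6
eef_pos: [0.5437, 0.1295, 0.2355]
eef_rot: [-0.0, 0.0, 1.0, 0.0]
ft_force: [0.8, 0.9, -0.5]
opening: 0.0448
grip_force: 0.0
clock: 1.9
eef_pos: [0.5426, 0.1318, 0.2355]
eef_rot: [-0.0, -0.0, 1.0, 0.0]
ft_force: [0.0, -0.5, -0.3]
opening: 0.0452
grip_force: 0.0
[0.54255861 0.13182988 0.23551778] [-1.74471373e-04 -2.80721509e-04  9.99999943e-01  7.46262251e-05] 1.9
```

View pics/w1.png

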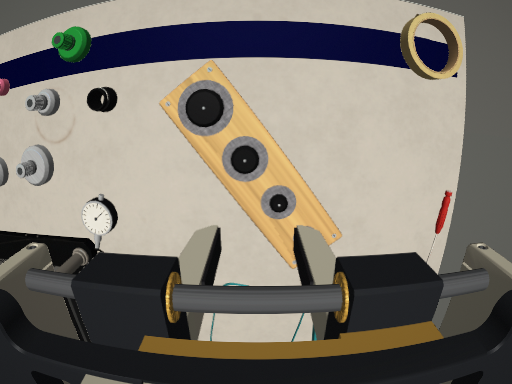

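The wrist view shows studs 4, 3 and 2 at about (205,107), (245,158) and (279,203). Stud 1 is hidden behind the fingers. The loupe is at (102,99) and the gauge at (98,216). I take a second view further back, then go over the bells.

```bash

python3 -m creep '[[[2,0,0],[0,0,0]],[[3.6,0,-1],[0,0,0]],[[3.6,0,-1],[0,0,0]],[[3.6,0,-1],[0,0,0]],[[3.6,0,-1],[0,0,0]]]' | head -2
python3 -c "
from h import *
wsnap('w2')"
python3 -m creep '[[[0,-1.8,0],[0,0,0]],[[0,-3.6,0],[0,0,0]],[[0,-5.4,0],[0,0,0]],[[0,-7.2,0],[0,0,0]],[[0,-9,0],[0,0,0]]]' | head -1
python3 -m creep '[[[0,-1.8,0],[0,0,0]],[[0,-3.6,0],[0,0,0]],[[0,-4.8,0],[0,0,0]],[[0,-4.8,0],[0,0,0]],[[0,-4.8,0],[0,0,0]]]' | head -2
python3 -c "
from h import *
wsnap('w3')"
python3 -m creep '[[[1,-1.5,0],[0,0,0]],[[1,-3,0],[0,0,0]],[[1,-3,0],[0,0,0]],[[1,-3,0],[0,0,0]],[[1,-3,0],[0,0,0]]]' | head -2
python3 - <<'E'
from h import *
wsnap('w4')
a=cv2.imread('pics/w2.png');b=cv2.imread('pics/w3.png');c=cv2.imread('pics/w4.png')
cv2.imwrite('pics/m1.png',cv2.resize(np.vstack([np.hstack([a,b]),np.hstack([c,c*0])]),(800,600)))
E
```

```text
clock: 2.45
eef_pos: [0.4531, 0.1317, 0.2601]
clock: 3.0
clock: 3.5
eef_pos: [0.4532, -0.2143, 0.2595]
clock: 4.05
eef_pos: [0.4284, -0.2876, 0.2606]
```

View pics/m1.png

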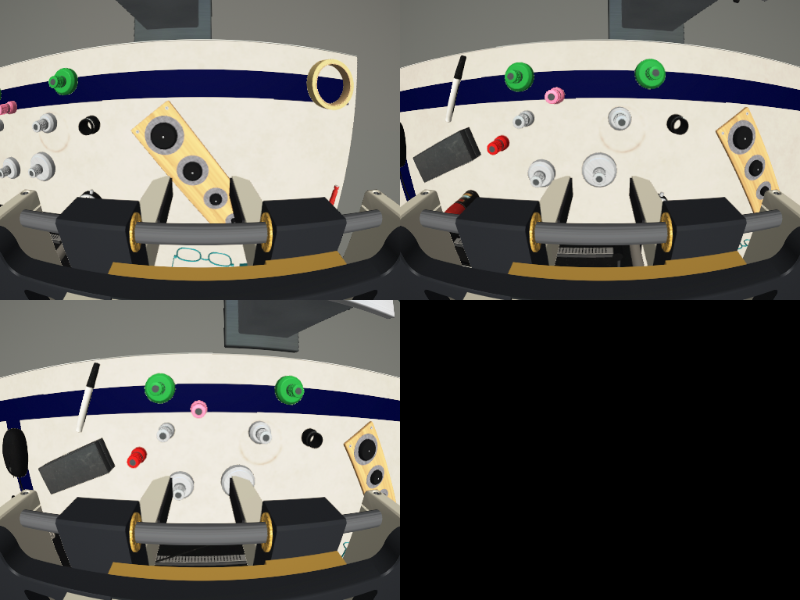

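In the mosaic, w2 (top left) shows studs at about (209,170), (246,219), (276,254) in full-size pixels, with stud 1 clipped. w3 (top right) shows the bells: b2 at (282,152), b4 at (255,218), b3 at (182,222), b1 at (159,155). w4 has all four again.

```bash
python3 - <<'E'
from h import *
nb={'b1':(.427,-.349),'b2':(.430,-.183),'b3':(.531,-.327),'b4':(.525,-.218)}
ns={'s4':(.458,.0645),'s3':(.523,.114),'s2':(.580,.157),'s1':(.632,.196)}
C={}
for f in('w1','w2','w3','w4'):
    z=np.load(f'pics/{f}.npz');p,d,T=z['p'],z['d'],z['T'];P=wpts(T,d)
    for k,c in nb.items():
        m=(np.hypot(P[...,0]-c[0],P[...,1]-c[1])<.03)&(P[...,2]>.044)&(P[...,2]<.06)
        if m.sum()>30:
            v,u=np.where(m);q=P[m];C[f,k]=(u.mean(),v.mean(),T)
            (cc,r)=cv2.minEnclosingCircle((q[:,:2]*1000).astype(np.float32))
            print(f,k,'px',u.mean().round(),v.mean().round(),'mean',q.mean(0).round(4),'circ',np.round(cc,1),round(r,1),m.sum())
    g=cv2.cvtColor(p,cv2.COLOR_RGB2HSV)
    for k,c in ns.items():
        near=np.hypot(P[...,0]-c[0],P[...,1]-c[1])<.045
        m=(near&(g[...,2]<60)&(P[...,2]<.04)&(P[...,2]>0)).astype(np.uint8)
        N,l,s,cc=cv2.connectedComponentsWithStats(m)
        if N<2: continue
        i=1+s[1:,4].argmax()
        if s[i,4]<30: continue
        Q=P[l==i]; C[f,k]=(*cc[i],T)
        print(f,k,'px',cc[i].round(1),s[i,2:],'depth',Q.mean(0).round(4),np.median(Q[:,2]).round(4),'plane25',plane(T,*cc[i],.024).round(4), 'diam',np.ptp(Q[:,:2],axis=0).round(3))
def tri(a,b):
    A=[];B=[]
    for u,v,T in(a,b):
        w=T[:3,:3]@ray(u,v);M=np.eye(3)-np.outer(w,w);A.append(M);B.append(M@T[:3,3])
    return np.linalg.lstsq(np.vstack(A),np.hstack(B),rcond=None)[0].round(4)
for k in ns: 
    if('w1',k)in C and('w2',k)in C:print(k,'tri',tri(C['w1',k],C['w2',k]))
for k in nb:
    if('w3',k)in C and('w4',k)in C:print(k,'tri',tri(C['w3',k],C['w4',k]))
E
```

```text
w1 b2 px 31.0 103.0 mean [ 0.4329 -0.1779  0.0496] circ [ 433.1 -179.9] 11.7 164
w1 b4 px 21.0 170.0 mean [ 0.5275 -0.213   0.0496] circ [ 527.7 -214.6] 11.3 143
w1 s4 px [204.3 107.6] [  38   38 1124] depth [0.4621 0.0691 0.0248] 0.0252 plane25 [0.4621 0.0691 0.024 ] diam [0.046 0.048]
w1 s3 px [244.6 159.2] [ 28  28 608] depth [0.5265 0.1176 0.0242] 0.0248 plane25 [0.5265 0.1176 0.024 ] diam [0.035 0.034]
w1 s2 px [278.4 202.8] [ 18  18 241] depth [0.5829 0.1603 0.0237] 0.0243 plane25 [0.5828 0.1603 0.024 ] diam [0.025 0.022]
w2 b2 px 47.0 162.0 mean [ 0.432  -0.1779  0.0495] circ [ 431.6 -180.3] 12.2 146
w2 b3 px 2.0 222.0 mean [ 0.5347 -0.3201  0.0491] circ [ 534.9 -323.8] 11.3 64
w2 b4 px 41.0 221.0 mean [ 0.5268 -0.213   0.0495] circ [ 527.6 -214.1] 11.3 124
w2 s4 px [209.4 173.6] [ 34  34 901] depth [0.4604 0.0691 0.0247] 0.0252 plane25 [0.4605 0.069  0.024 ] diam [0.046 0.046]
w2 s3 px [246.  218.7] [ 25  25 460] depth [0.5248 0.1175 0.0243] 0.0249 plane25 [0.5248 0.1175 0.024 ] diam [0.035 0.034]
w2 s2 px [275.8 254.7] [ 15  15 173] depth [0.5816 0.1603 0.0238] 0.0246 plane2
[... 716 characters left out ...]
 diam [0.021 0.019]
w4 b1 px 209.0 173.0 mean [ 0.4294 -0.3467  0.0499] circ [ 429.6 -347.3] 11.5 245
w4 b2 px 339.0 175.0 mean [ 0.4317 -0.1816  0.05  ] circ [ 432.2 -180.3] 11.3 229
w4 b3 px 228.0 248.0 mean [ 0.5337 -0.3255  0.0498] circ [ 535.3 -325.9] 11.3 202
w4 s4 px [469.2 191.5] [ 22  28 465] depth [0.4602 0.062  0.024 ] 0.0249 plane25 [0.4601 0.0618 0.024 ] diam [0.046 0.047]
w4 s3 px [481.1 226.7] [ 15  20 214] depth [0.5251 0.1113 0.0232] 0.0244 plane25 [0.5247 0.1103 0.024 ] diam [0.035 0.032]
s4 tri [0.4621 0.0678 0.0169]
s3 tri [0.5279 0.1172 0.0162]
s2 tri [0.5848 0.1608 0.0177]
b1 tri [ 0.4305 -0.3475  0.0454]
b2 tri [ 0.4324 -0.1809  0.0474]
b3 tri [ 0.5349 -0.3257  0.0473]
```

Wrist depth puts the neck tops at z 0.050 and the stud tops at 0.025, matching the text. The tops also agree in the top view. I start with bell_4.

```bash

python3 -m creep '[[[-1.3,0.9,1],[0,0,0]],[[-2.6,1.9,2],[0,0,0]],[[-3.95,2.85,3],[0,0,0]],[[-3.95,2.85,5],[0,0,0]],[[-3.95,2.85,6],[0,0,0]]]' 45 | head -2
python3 -m creep '[[[0,0,0.2],[0,0,0]],[[0,0,0.4],[0,0,0]],[[0,0,0.4],[0,0,0]]]'
python3 -c "
from h import *
wsnap('w5')"
```

```text
clock: 4.6
eef_pos: [0.5265, -0.2149, 0.1068]
clock: 4.9
eef_pos: [0.5273, -0.2175, 0.102]
eef_rot: [0.001, -0.0, 1.0, -0.0]
ft_force: [0.1, -1.0, -0.8]
opening: 0.0451
grip_force: 0.0
```

View pics/w5.png

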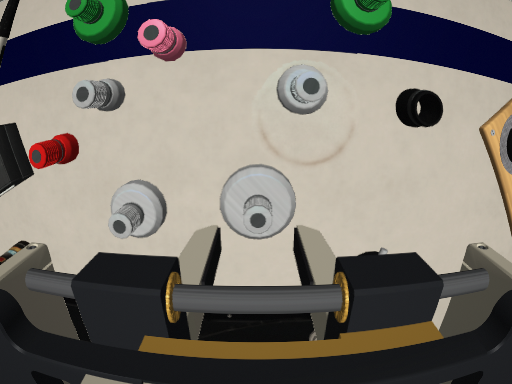

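Bell_4's neck top is at (258,220), centred between the fingers (midline about u=257). I check x numerically before descending.

```bash
cat >> h.py <<'E'
def neck(f,c,zl=.044,zh=.06):
    z=np.load(f'pics/{f}.npz');P=wpts(z['T'],z['d'])
    m=(np.hypot(P[...,0]-c[0],P[...,1]-c[1])<.02)&(P[...,2]>zl)&(P[...,2]<zh)
    t=P[m];t=t[t[:,2]>np.percentile(t[:,2],90)-.003]
    return np.round(t.mean(0),4),len(t)
E
python3 - <<'E'
from h import *
for c in((.5275,-.2165),(.432,-.181),(.534,-.325),(.43,-.347)):print(neck('w5',c))
E
python3 -m creep '[[[0,0,0.8],[0,0,0]],[[0,0,1.6],[0,0,0]],[[0,0,2.1],[0,0,0]],[[0,0,2.4],[0,0,0]],[[0,0,2.4],[0,0,0]]]'
```

```text
(array([ 0.5275, -0.2165,  0.0505]), 643)
(array([ 0.4329, -0.1808,  0.0506]), 761)
(array([ 0.5346, -0.3249,  0.0504]), 464)
(array([ 0.4305, -0.3465,  0.0505]), 515)
clock: 5.45
eef_pos: [0.5267, -0.2176, 0.0405]
eef_rot: [-0.0, 0.0, 1.0, 0.0]
ft_force: [-0.4, -0.3, 0.4]
opening: 0.045
grip_force: 0.0
```

```bash

python3 -m creep '[[[0,0,0],[0,0,0]],[[0,0,0],[0,0,0]],[[0,0,0],[0,0,0]],[[0,0,0],[0,0,0]],[[0,0,0],[0,0,0]]]' 15
python3 -m creep '[[[0,0,-0.5],[0,0,0]],[[0,0,-1.3],[0,0,0]],[[0,0,-2.3],[0,0,0]],[[0,0,-3.3],[0,0,0]],[[0,0,-4],[0,0,0]]]'
```

```text
clock: 5.95
eef_pos: [0.527, -0.2176, 0.0412]
eef_rot: [0.0, -0.0, 1.0, -0.0]
ft_force: [-1.3, 0.5, 4.9]
opening: 0.0207
grip_force: 30.0
clock: 6.45
eef_pos: [0.527, -0.2176, 0.143]
eef_rot: [0.001, -0.0, 1.0, -0.0]
ft_force: [0.2, 0.1, -0.8]
opening: 0.0205
grip_force: 30.0
```

```bash

python3 -m creep '[[[0.2,1.1,0],[0,0,0]],[[0.6,2.5,0],[0,0,0]],[[1,4,0],[0,0,0]],[[1.4,5.5,0],[0,0,0]],[[1.8,7,0],[0,0,0]]]' |head -2
python3 -m creep '[[[0.3,1.4,0],[0,0,0]],[[0.6,2.8,0],[0,0,0]],[[0.85,4,0],[0,0,0]],[[0.85,4.4,0],[0,0,0]],[[0.85,4.4,0],[0,0,0]]]'
python3 -c "
from h import *
wsnap('w6')"
```

```text
clock: 6.95
eef_pos: [0.481, -0.0413, 0.1409]
clock: 7.45
eef_pos: [0.4604, 0.0684, 0.1409]
eef_rot: [0.0, -0.001, 1.0, -0.0]
ft_force: [0.1, -1.1, -1.4]
opening: 0.0206
grip_force: 30.0
```

View pics/w6.png

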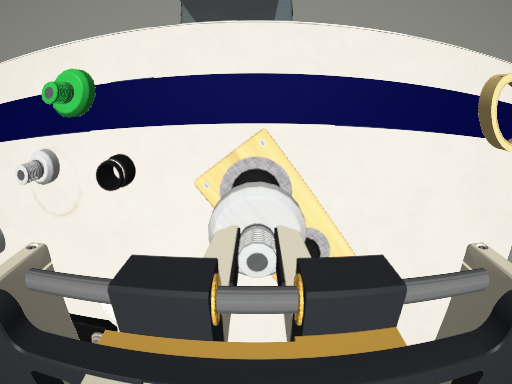

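```bash
cat >> h.py <<'E'
from scipy.optimize import least_squares
def ring(f,c,r0,umax=None):
    """outer edge of grey ring on wood (z=.014): circle fit in world plane"""
    z=np.load(f'pics/{f}.npz');T=z['T'];p=z['p'];v,u=np.mgrid[:384,:512];P=plane(T,u,v,.014)
    hsv=cv2.cvtColor(p,cv2.COLOR_RGB2HSV);wood=(hsv[...,1]>70)&(hsv[...,0]<30)&(hsv[...,2]>110)
    E=[]
    for a in np.arange(0,2*np.pi,.03):
        rr=np.arange(r0-.008,r0+.008,.0004);X=np.c_[c[0]+rr*np.cos(a),c[1]+rr*np.sin(a),0*rr+.014]
        Y=(X-T[:3,3])@T[:3,:3];n=np.linalg.norm(Y,axis=1);th=np.arccos(Y[:,2]/n);q=Y[:,:2]/np.linalg.norm(Y[:,:2],axis=1)[:,None]*th[:,None]*K[0,0]+K[:2,2]
        q=np.round(q).astype(int)
        if(q<0).any() or (q[:,0]>511).any() or (q[:,1]>383).any(): continue
        w=wood[q[:,1],q[:,0]];g=hsv[q[:,1],q[:,0]]
        k=np.argmax(w)
        if w[k:].all() and k>3 and (g[:k,2]>60).all() and (g[:k,1]<70).all(): E.append(X[k,:2])
    E=np.array(E)
    if len(E)<12: return None
    s=least_squares(lambda t:np.hypot(*(E-t[:2]).T)-t[2],[*c,r0],loss='soft_l1',f_scale=.0005)
    s2=least_squares(lambda t:np.hypot(*(E-t).T)-r0,c,loss='soft_l1',f_scale=.0005)
    return s.x.round(4),s2.x.round(4),len(E)
E
python3 - <<'E'
from h import *
for f in('w1','w2'):
  for c,r in(((.461,.067),.0325),((.5265,.1165),.0265),((.584,.16),.0205),((.635,.1986),.0145)):
    for g in (0,.002): print(f,c,r+g,ring(f,c,r+g))
print(ring('w6',(.461,.067),.0345),neck('w6',(.4604,.068),.12,.17))
E
```

```text
w1 (0.461, 0.067) 0.0325 (array([0.4621, 0.0677, 0.0355]), array([0.4587, 0.0673]), 122)
w1 (0.461, 0.067) 0.0345 (array([0.462 , 0.0677, 0.0355]), array([0.462 , 0.0677]), 202)
w1 (0.5265, 0.1165) 0.0265 (array([0.5273, 0.1173, 0.0293]), array([0.5243, 0.1162]), 132)
w1 (0.5265, 0.1165) 0.028499999999999998 (array([0.5275, 0.1173, 0.0294]), array([0.5274, 0.1172]), 202)
w1 (0.584, 0.16) 0.0205 (array([0.5853, 0.1607, 0.0235]), array([0.5821, 0.1593]), 130)
w1 (0.584, 0.16) 0.0225 (array([0.5852, 0.1606, 0.0234]), array([0.5848, 0.1604]), 186)
w1 (0.635, 0.1986) 0.0145 (array([0.6665, 0.1878, 0.0492]), array([0.6325, 0.1991]), 68)
w1 (0.635, 0.1986) 0.0165 (array([0.664 , 0.1886, 0.0466]), array([0.6348, 0.1997]), 75)
w2 (0.461, 0.067) 0.0325 (array([0.462 , 0.0676, 0.0355]), array([0.4586, 0.0677]), 132)
w2 (0.461, 0.067) 0.0345 (array([0.462 , 0.0676, 0.0355]), array([0.4618, 0.0676]), 202)
w2 (0.5265, 0.1165) 0.0265 (array([0.5275, 0.1172, 0.0295]), array([0.5241, 0.1167]), 129)
w2 (0.5265, 0.1165) 0.028499999999999998 (array([0.5276, 0.1171, 0.0296]), array([0.5268, 0.1172]), 174)
w2 (0.584, 0.16) 0.0205 (array([0.5852, 0.1608, 0.0235]), array([0.582 , 0.1591]), 120)
w2 (0.584, 0.16) 0.0225 (array([0.5853, 0.1609, 0.0235]), array([0.5844, 0.1601]), 138)
w2 (0.635, 0.1986) 0.0145 (array([0.6372, 0.2002, 0.0183]), array([0.6351, 0.1966]), 61)
w2 (0.635, 0.1986) 0.0165 (array([0.6376, 0.2007, 0.0188]), array([0.6362, 0.1986]), 59)
(array([0.4624, 0.0679, 0.0358]), array([0.4608, 0.0679]), 122) (array([0.453 , 0.0668, 0.1642]), 466)
```

The rings fit exactly: stud spacings come out at 82 and 72 mm, so the places are s4 (.462,.0677), s3 (.5275,.1172), s2 (.5853,.1607) and s1 (.6363,.1993). Now I lower bell_4.

```bash

python3 -m creep '[[[-0.05,0,0.8],[0,0,0]],[[-0.05,0,1.6],[0,0,0]],[[-0.05,0,2.4],[0,0,0]],[[-0.05,0,2.8],[0,0,0]],[[-0.05,0,2.8],[0,0,0]]]'
python3 -m creep '[[[0,0,0.15],[0,0,0]],[[0,0,0.3],[0,0,0]],[[0,0,0.45],[0,0,0]],[[0,0,0.55],[0,0,0]],[[0,0,0.55],[0,0,0]]]'
```

```text
clock: 8.0
eef_pos: [0.4613, 0.0666, 0.0695]
eef_rot: [-0.001, 0.001, 1.0, -0.0]
ft_force: [-0.0, -0.1, -1.2]
opening: 0.0207
grip_force: 30.0
clock: 8.5
eef_pos: [0.4616, 0.0675, 0.0567]
eef_rot: [-0.0, -0.0, 1.0, -0.0]
ft_force: [-0.2, 0.2, -1.7]
opening: 0.0209
grip_force: 30.0
```

```bash

python3 -m creep '[[[0,0,0.04],[0,0,0]],[[0,0,0.08],[0,0,0]],[[0,0,0.08],[0,0,0]],[[0,0,0.08],[0,0,0]]]'
```

```text
clock: 8.9
eef_pos: [0.4619, 0.0675, 0.0552]
eef_rot: [0.0, -0.0, 1.0, 0.0]
ft_force: [-0.6, -0.1, 2.7]
opening: 0.0205
grip_force: 30.0
```

Contact is felt at the expected height, z 0.055 against the predicted 0.0552. I release, look, and move to bell_2.

```bash

python3 -m creep '[[[0,0,0],[0,0,0]],[[0,0,0],[0,0,0]],[[0,0,0],[0,0,0]],[[0,0,0],[0,0,0]],[[0,0,0],[0,0,0]]]' 45 | tail -2
python3 -m creep '[[[0,0,-0.6],[0,0,0]],[[0,0,-1.4],[0,0,0]],[[0,0,-2.4],[0,0,0]],[[0,0,-3.4],[0,0,0]],[[0,0,-4],[0,0,0]]]' |head -2
python3 -c "
from h import *
wsnap('w7');print(neck('w7',(.462,.068),.05,.08))"
python3 -m creep '[[[0.2,-1.4,0],[0,0,0]],[[0.4,-2.8,0],[0,0,0]],[[0.6,-4.2,0],[0,0,0]],[[0.8,-5.6,0],[0,0,0]],[[1,-7,0],[0,0,0]]]' |head -2
python3 -m creep '[[[0.1,-1.4,0],[0,0,0]],[[0.2,-2.9,0.8],[0,0,0]],[[0.2,-2.9,1.6],[0,0,0]],[[0.2,-2.9,2.2],[0,0,0]],[[0.2,-2.9,2.2],[0,0,0]]]' 
python3 -c "
from h import *
wsnap('w8');print(neck('w8',(.4325,-.181)))"
```

```text
opening: 0.0448
grip_force: 0.0
clock: 9.9
eef_pos: [0.4622, 0.0675, 0.1579]
(array([0.4624, 0.0681, 0.0645]), 464)
clock: 10.45
eef_pos: [0.4362, -0.1088, 0.1546]
clock: 10.95
eef_pos: [0.4308, -0.1793, 0.0976]
eef_rot: [-0.002, -0.0, 1.0, 0.001]
ft_force: [-0.2, -0.4, 1.0]
opening: 0.0454
grip_force: 0.0
(array([ 0.432 , -0.1808,  0.0504]), 680)
```

View pics/w7.png

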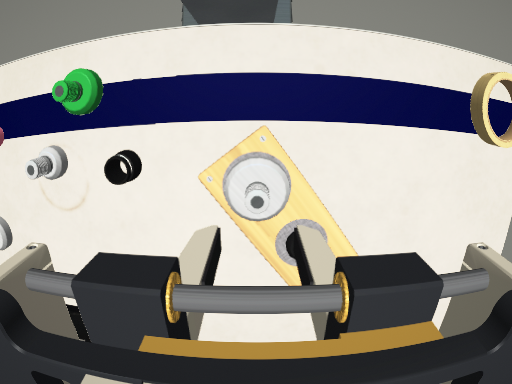

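Bell_4 is seated: neck top at z 0.0645, centred in its ring at (256,187). Next is bell_2.

```bash

python3 -m creep '[[[0,0,0.8],[0,0,0]],[[0,0,1.5],[0,0,0]],[[0,0,2],[0,0,0]],[[0,0,2.3],[0,0,0]],[[0,0,2.3],[0,0,0]]]' |head -2
python3 -m creep '[[[0,0,0],[0,0,0]],[[0,0,0],[0,0,0]],[[0,0,0],[0,0,0]],[[0,0,0],[0,0,0]],[[0,0,0],[0,0,0]]]' 15
python3 -m creep '[[[0,0,-0.5],[0,0,0]],[[0,0,-1.3],[0,0,0]],[[0,0,-2.3],[0,0,0]],[[0,0,-3.3],[0,0,0]],[[0,0,-4],[0,0,0]]]' |head -2
```

```text
clock: 11.5
eef_pos: [0.4317, -0.1797, 0.0421]
clock: 12.0
eef_pos: [0.432, -0.1802, 0.0429]
eef_rot: [0.0, -0.0, 1.0, -0.0]
ft_force: [-0.7, 0.0, 5.1]
opening: 0.0206
grip_force: 30.0
clock: 12.5
eef_pos: [0.432, -0.1801, 0.145]
```

```bash

python3 -m creep '[[[-0.4,1,0],[0,0,0]],[[-1,2.4,0],[0,0,0]],[[-1.7,3.9,0],[0,0,0]],[[-2.4,5.4,0],[0,0,0]],[[-3,6.8,0],[0,0,0]]]' |head -2
python3 -m creep '[[[-0.7,1.5,0],[0,0,0]],[[-1.4,3,0],[0,0,0]],[[-2.1,4.5,0],[0,0,0]],[[-2.7,5.9,0],[0,0,0]],[[-3.15,6.85,0],[0,0,0]]]'|head -2
python3 -m creep '[[[0,0,0],[0,0,0]],[[0,0,0],[0,0,0]],[[0,0,0],[0,0,0]]]'
```

```text
clock: 13.0
eef_pos: [0.5073, -0.0083, 0.1434]
clock: 13.5
eef_pos: [0.5859, 0.1635, 0.143]
clock: 13.8
eef_pos: [0.5853, 0.1606, 0.1428]
eef_rot: [0.0, 0.0, 1.0, -0.0]
ft_force: [-0.1, -0.1, -1.5]
opening: 0.0207
grip_force: 30.0
```

```bash

python3 -m creep '[[[0,0,0.8],[0,0,0]],[[0,0,1.6],[0,0,0]],[[0,0,2.4],[0,0,0]],[[0,0,2.8],[0,0,0]],[[0,0,2.9],[0,0,0]]]' |head -2
python3 -m creep '[[[0,0,0.15],[0,0,0]],[[0,0,0.3],[0,0,0]],[[0,0,0.4],[0,0,0]],[[0,0,0.5],[0,0,0]],[[0,0,0.5],[0,0,0]]]'
python3 -m creep '[[[0,0,0.03],[0,0,0]],[[0,0,0.07],[0,0,0]],[[0,0,0.07],[0,0,0]]]'
```

```text
clock: 14.3
eef_pos: [0.585, 0.1605, 0.0691]
clock: 14.8
eef_pos: [0.5854, 0.1612, 0.0572]
eef_rot: [-0.0, -0.0, 1.0, -0.0]
ft_force: [0.4, 0.4, 0.2]
opening: 0.0207
grip_force: 30.0
clock: 15.1
eef_pos: [0.5858, 0.1613, 0.0569]
eef_rot: [0.0, -0.0, 1.0, 0.0]
ft_force: [-4.2, -0.8, 11.1]
opening: 0.0205
grip_force: 30.0
```

```bash

python3 -m creep '[[[0,0,0],[0,0,0]],[[0,0,0],[0,0,0]],[[0,0,0],[0,0,0]],[[0,0,0],[0,0,0]],[[0,0,0],[0,0,0]]]' 45 | tail -2
python3 -m creep '[[[0,0,-0.6],[0,0,0]],[[0,0,-1.4],[0,0,0]],[[0,0,-2.4],[0,0,0]],[[0,0,-3.4],[0,0,0]],[[0,0,-4],[0,0,0]]]' |head -2
python3 -c "
from h import *
wsnap('w9');print(neck('w9',(.5853,.1607),.05,.08))"
python3 -m creep '[[[0.7,-1.2,0],[0,0,0]],[[1.4,-2.6,0],[0,0,0]],[[2,-4,0],[0,0,0]],[[2,-5.5,0],[0,0,0]],[[2,-7,0],[0,0,0]]]' |head -2
python3 -m creep '[[[0,-1.5,0],[0,0,0]],[[0,-3,0],[0,0,0]],[[0,-4.5,0],[0,0,0]],[[0,-6,0],[0,0,0]],[[0,-7.5,0],[0,0,0]]]' |head -2
python3 -m creep '[[[0,-1.5,0],[0,0,0]],[[0,-3,0],[0,0,0]],[[0,-4.4,0],[0,0,0]],[[0,-4.95,1],[0,0,0]],[[0,-4.95,2],[0,0,0]]]' |head -2
python3 -m creep '[[[0,0,0.2],[0,0,0]],[[0,0,0.2],[0,0,0]]]' 
python3 -c "
from h import *
wsnap('w10');print(neck('w10',(.5347,-.325)))"
```

```text
opening: 0.0447
grip_force: 0.0
clock: 16.1
eef_pos: [0.586, 0.1614, 0.1589]
(array([0.5856, 0.1618, 0.0644]), 467)
clock: 16.65
eef_pos: [0.5349, -0.015, 0.1555]
clock: 17.15
eef_pos: [0.5351, -0.2028, 0.1552]
clock: 17.65
eef_pos: [0.5352, -0.3271, 0.1048]
clock: 17.85
eef_pos: [0.5352, -0.3246, 0.0998]
eef_rot: [-0.001, -0.0, 1.0, 0.001]
ft_force: [-0.4, -0.0, 0.2]
opening: 0.0449
grip_force: 0.0
(array([ 0.5346, -0.3262,  0.0504]), 668)
```

View pics/w10.png

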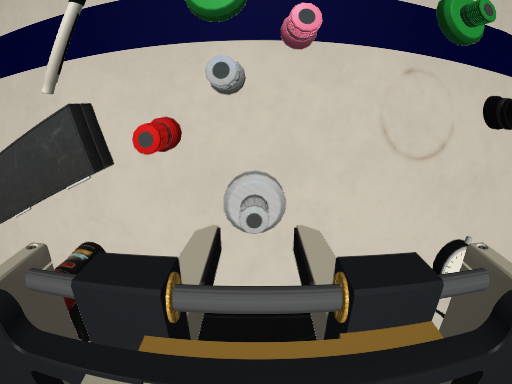

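Bell_2 is seated (neck top 0.0644). Bell_3's neck is at (254,220), centred between the fingers.

```bash

python3 -m creep '[[[0,-0.03,0.8],[0,0,0]],[[0,-0.03,1.5],[0,0,0]],[[0,-0.03,2],[0,0,0]],[[0,-0.03,2.3],[0,0,0]],[[0,-0.03,2.3],[0,0,0]]]' |head -2
python3 -m creep '[[[0,0,0],[0,0,0]],[[0,0,0],[0,0,0]],[[0,0,0],[0,0,0]],[[0,0,0],[0,0,0]],[[0,0,0],[0,0,0]]]' 15
python3 -m creep '[[[0,0,-0.5],[0,0,0]],[[0,0,-1.3],[0,0,0]],[[0,0,-2.3],[0,0,0]],[[0,0,-3.3],[0,0,0]],[[0,0,-4],[0,0,0]]]' |tail -3
```

```text
clock: 18.4
eef_pos: [0.5352, -0.3254, 0.0422]
clock: 18.9
eef_pos: [0.5357, -0.3259, 0.0437]
eef_rot: [0.0, -0.0, 1.0, -0.0]
ft_force: [-0.7, 0.3, 4.9]
opening: 0.0204
grip_force: 30.0
ft_force: [0.1, -0.8, -0.9]
opening: 0.0206
grip_force: 30.0
```

```bash

python3 -m creep '[[[0.1,0.9,0],[0,0,0]],[[0.2,2.1,0],[0,0,0]],[[0.3,3.5,0],[0,0,0]],[[0.3,5,0],[0,0,0]],[[0.3,6.5,0],[0,0,0]]]' |head -2
python3 -m creep '[[[0,1.5,0],[0,0,0]],[[0,3,0],[0,0,0]],[[0,4.5,0],[0,0,0]],[[0,6,0],[0,0,0]],[[0,7.5,0],[0,0,0]]]' |head -2
python3 -m creep '[[[0,1.4,0],[0,0,0]],[[0,2.6,0],[0,0,0]],[[0,3.4,0],[0,0,0]],[[0,3.72,0],[0,0,0]],[[0,3.72,0],[0,0,0]]]' |head -2
python3 -m creep '[[[0,0,0],[0,0,0]],[[0,0,0],[0,0,0]]]'
```

```text
clock: 19.9
eef_pos: [0.5276, -0.162, 0.1435]
clock: 20.4
eef_pos: [0.5277, 0.0257, 0.1436]
clock: 20.9
eef_pos: [0.5279, 0.1177, 0.1433]
clock: 21.1
eef_pos: [0.5281, 0.1163, 0.1432]
eef_rot: [0.0, 0.0, 1.0, -0.0]
ft_force: [-0.2, 0.6, -1.0]
opening: 0.0207
grip_force: 30.0
```

Next, lower from 0.1432 to about 0.057.

```bash

python3 -m creep '[[[0,0.03,0.8],[0,0,0]],[[0,0.03,1.6],[0,0,0]],[[0,0.03,2.4],[0,0,0]],[[0,0.03,2.8],[0,0,0]],[[0,0.03,2.9],[0,0,0]]]' |head -2
python3 -m creep '[[[0,0,0.15],[0,0,0]],[[0,0,0.3],[0,0,0]],[[0,0,0.4],[0,0,0]],[[0,0,0.5],[0,0,0]],[[0,0,0.5],[0,0,0]]]'
python3 -m creep '[[[0,0,0.03],[0,0,0]],[[0,0,0.05],[0,0,0]],[[0,0,0.05],[0,0,0]]]'
```

```text
clock: 21.6
eef_pos: [0.5276, 0.1173, 0.0697]
clock: 22.1
eef_pos: [0.5279, 0.118, 0.058]
eef_rot: [-0.0, -0.0, 1.0, -0.0]
ft_force: [-0.3, 0.2, -1.2]
opening: 0.0205
grip_force: 30.0
clock: 22.4
eef_pos: [0.5282, 0.118, 0.0577]
eef_rot: [0.0, -0.0, 1.0, 0.0]
ft_force: [-3.5, 0.0, 6.0]
opening: 0.0202
grip_force: 30.0
```

```bash

python3 -m creep '[[[0,0,0],[0,0,0]],[[0,0,0],[0,0,0]],[[0,0,0],[0,0,0]],[[0,0,0],[0,0,0]],[[0,0,0],[0,0,0]]]' 45 | tail -2
python3 -m creep '[[[0,0,-0.6],[0,0,0]],[[0,0,-1.4],[0,0,0]],[[0,0,-2.4],[0,0,0]],[[0,0,-3.4],[0,0,0]],[[0,0,-4],[0,0,0]]]' |head -2
python3 -c "
from h import *
wsnap('w11');print(neck('w11',(.5275,.1172),.05,.08))"
python3 -m creep '[[[0.3,-1.2,0],[0,0,0]],[[0.6,-2.6,0],[0,0,0]],[[0.9,-4,0],[0,0,0]],[[1.2,-5.5,0],[0,0,0]],[[1.5,-7,0],[0,0,0]]]' |head -2
python3 -m creep '[[[0.3,-1.5,0],[0,0,0]],[[0.6,-3,0],[0,0,0]],[[0.9,-4.5,0],[0,0,0]],[[1.2,-6,0],[0,0,0]],[[1.5,-7.5,0],[0,0,0]]]' |head -2
python3 -m creep '[[[0.3,-1.5,0],[0,0,0]],[[0.6,-3,0],[0,0,0]],[[0.92,-4.1,0],[0,0,0]],[[0.92,-4.1,1],[0,0,0]],[[0.92,-4.1,2],[0,0,0]]]' |head -2
python3 -m creep '[[[0,0,0.2],[0,0,0]],[[0,0,0.2],[0,0,0]]]' 
python3 -c "
from h import *
wsnap('w12');print(neck('w12',(.4302,-.3467)))"
```

```text
opening: 0.0451
grip_force: 0.0
clock: 23.4
eef_pos: [0.5285, 0.1181, 0.16]
(array([0.527 , 0.1186, 0.0644]), 466)
clock: 23.95
eef_pos: [0.4898, -0.0583, 0.1565]
clock: 24.45
eef_pos: [0.4523, -0.246, 0.1565]
clock: 24.95
eef_pos: [0.4297, -0.348, 0.1061]
clock: 25.15
eef_pos: [0.4297, -0.3467, 0.1012]
eef_rot: [-0.001, -0.0, 1.0, 0.001]
ft_force: [-0.2, -0.9, 0.4]
opening: 0.0451
grip_force: 0.0
(array([ 0.4296, -0.3479,  0.0504]), 656)
```

View pics/w12.png

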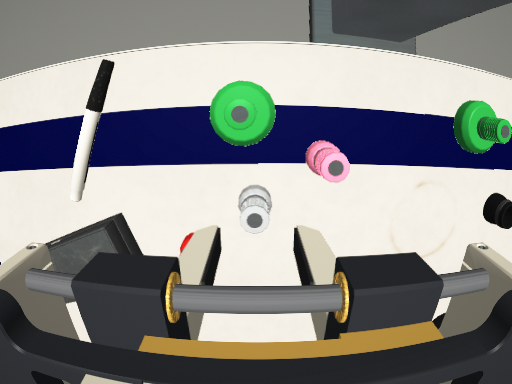

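Bell_3 is seated. Bell_1, the grey one, is at (254,219) and centred. The red look-alike at (187,243) is about 23 mm clear of the finger in x.

```bash

python3 -m creep '[[[0,-0.03,0.8],[0,0,0]],[[0,-0.03,1.5],[0,0,0]],[[0,-0.03,2],[0,0,0]],[[0,-0.03,2.33],[0,0,0]],[[0,-0.03,2.33],[0,0,0]]]' |head -2
python3 -m creep '[[[0,0,0],[0,0,0]],[[0,0,0],[0,0,0]],[[0,0,0],[0,0,0]],[[0,0,0],[0,0,0]],[[0,0,0],[0,0,0]]]' 15
python3 -m creep '[[[0,0,-0.5],[0,0,0]],[[0,0,-1.3],[0,0,0]],[[0,0,-2.3],[0,0,0]],[[0,0,-3.3],[0,0,0]],[[0,0,-4],[0,0,0]]]' |tail -3
```

```text
clock: 25.7
eef_pos: [0.43, -0.3476, 0.0433]
clock: 26.2
eef_pos: [0.4302, -0.3479, 0.0441]
eef_rot: [0.0, -0.0, 1.0, -0.0]
ft_force: [0.0, 0.3, 4.5]
opening: 0.0202
grip_force: 30.0
ft_force: [0.6, -0.1, -0.5]
opening: 0.0205
grip_force: 30.0
```

```bash

python3 -m creep '[[[0,1,0],[0,0,0]],[[-0.2,2.4,0],[0,0,0]],[[-0.6,3.9,0],[0,0,0]],[[-1,5.5,0],[0,0,0]],[[-1.5,7,0],[0,0,0]]]' |head -2
python3 -m creep '[[[-0.5,1.5,0],[0,0,0]],[[-1.1,3,0],[0,0,0]],[[-1.8,4.5,0],[0,0,0]],[[-2.5,6,0],[0,0,0]],[[-3.2,7.5,0],[0,0,0]]]' |head -2
python3 -m creep '[[[-0.7,1.5,0],[0,0,0]],[[-1.5,3,0],[0,0,0]],[[-2.3,4.5,0],[0,0,0]],[[-3,6,0],[0,0,0]],[[-3.55,7.35,0],[0,0,0]]]' |head -2
python3 -m creep '[[[0,0,0],[0,0,0]],[[0,0,0],[0,0,0]],[[0,0,0],[0,0,0]]]'
```

```text
clock: 27.2
eef_pos: [0.4675, -0.1713, 0.1447]
clock: 27.7
eef_pos: [0.5479, 0.0165, 0.1447]
clock: 28.2
eef_pos: [0.6368, 0.2004, 0.1444]
clock: 28.5
eef_pos: [0.636, 0.1978, 0.1441]
eef_rot: [0.0, 0.0, 1.0, -0.0]
ft_force: [-0.1, -0.7, 0.3]
opening: 0.0206
grip_force: 30.0
```

```bash
python3 -c "
from h import *
wsnap('w13');print(ring('w13',(.6363,.1993),.0165),ring('w13',(.6363,.1993),.0175))"
```

```text
(array([0.6363, 0.1991, 0.0175]), array([0.6354, 0.1992]), 170) (array([0.6363, 0.1991, 0.0176]), array([0.6363, 0.1991]), 170)
```

View pics/w13.png

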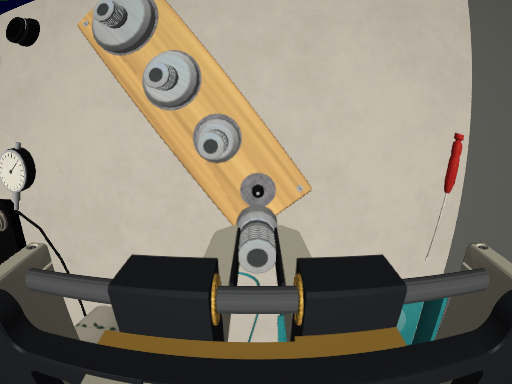

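Stud 1's ring is at (257,190), measured at (.6363,.1991), directly under the held bell. The other three bells sit in their rings.

```bash

python3 -m creep '[[[0,0.04,0.8],[0,0,0]],[[0,0.04,1.6],[0,0,0]],[[0,0.04,2.4],[0,0,0]],[[0,0.04,2.8],[0,0,0]],[[0,0.04,2.9],[0,0,0]]]' |head -2
python3 -m creep '[[[0,0,0.15],[0,0,0]],[[0,0,0.3],[0,0,0]],[[0,0,0.4],[0,0,0]],[[0,0,0.5],[0,0,0]],[[0,0,0.5],[0,0,0]]]'
python3 -m creep '[[[0,0,0.03],[0,0,0]],[[0,0,0.07],[0,0,0]],[[0,0,0.07],[0,0,0]]]'
```

```text
clock: 29.05
eef_pos: [0.6358, 0.1987, 0.0704]
clock: 29.55
eef_pos: [0.6361, 0.1995, 0.0584]
eef_rot: [-0.0, -0.0, 1.0, -0.0]
ft_force: [-0.5, -0.3, -0.5]
opening: 0.0204
grip_force: 30.0
clock: 29.85
eef_pos: [0.6366, 0.1995, 0.0581]
eef_rot: [0.0, -0.0, 1.0, 0.0]
ft_force: [-3.4, -2.3, 8.8]
opening: 0.0207
grip_force: 30.0
```

```bash

python3 -m creep '[[[0,0,0],[0,0,0]],[[0,0,0],[0,0,0]],[[0,0,0],[0,0,0]],[[0,0,0],[0,0,0]],[[0,0,0],[0,0,0]]]' 45 | tail -2
python3 -m creep '[[[0,0,-0.6],[0,0,0]],[[0,0,-1.4],[0,0,0]],[[0,0,-2.4],[0,0,0]],[[0,0,-3.4],[0,0,0]],[[0,0,-4],[0,0,0]]]' |head -2
python3 -m creep '[[[1.5,0,-1],[0,0,0]],[[3,0,-2],[0,0,0]],[[4,0,-3],[0,0,0]],[[4,0,-3],[0,0,0]],[[4,0,-3],[0,0,0]]]' |head -2
python3 - <<'E'
from h import *
wsnap('w14')
for c in((.6363,.1991),(.5853,.1607),(.5275,.1172),(.462,.0677)):print(neck('w14',c,.05,.08))
E
```

```text
opening: 0.0447
grip_force: 0.0
clock: 30.85
eef_pos: [0.6368, 0.1996, 0.1603]
clock: 31.35
eef_pos: [0.5362, 0.1996, 0.2329]
(array([0.6354, 0.1999, 0.0643]), 232)
(array([0.5856, 0.1626, 0.0644]), 244)
(array([0.5272, 0.1191, 0.0646]), 262)
(array([0.4631, 0.0692, 0.0645]), 260)
```

View pics/w14.png

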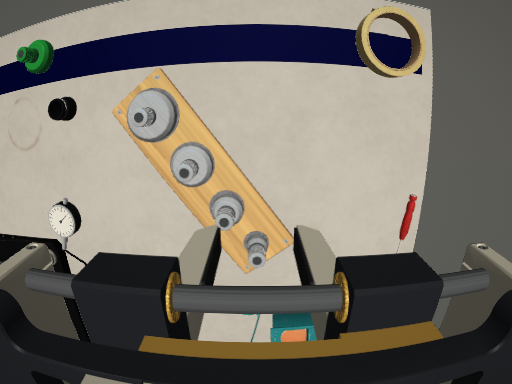

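All four bells stand seated in order, at (152,115), (192,165), (227,210) and (257,250), with tops at 0.064–0.065. The loupe (62,108) and gauge (64,219) look undisturbed.

```bash
python3 -c "
from workcell import *
print(job_done())"
```

```text
the job is handed in; nothing more can be done
None
```

All four bells are on the board in size order, with rims down and released. The gauge and loupe were not touched, and the job was handed in at about 31 s; the hand-in gave no verdict back.

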